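# Refit the vacuum pump's oil filler cap

## Task

The vacuum pump next to the freeze dryer has been topped up: put the black filler cap back on its neck, turning it gently backward (anticlockwise from above) until the lugs drop into the thread starts, then screw it forward (clockwise) just until its skirt sits down on the collar, and let go. Do not force or overtighten it, do not shove the pump, and leave the bottle and the jar where they are.

Things in the scene. Friction and masses are not known exactly. Their poses are not given: they have to be found in the camera images.
- cap: Black plastic filler cap, about 70 g, standing open side down on the bench at any yaw. Origin: centre of its underside (skirt's lower edge), z up. Round, 50 mm across (52 over ribs), flat top 29.5 mm above the origin, grip bar on top. Inside (45 mm bore) three 4 mm round lugs 120 degrees apart, one below the bar's +x end, centred 9.8 mm above the origin, tips 17.2 mm from the axis.
- cap_grip (a point): Centre of the cap's straight grip bar, 41.5 mm above the cap's origin, on its axis. The bar is 46 mm long along the cap's x, 14 mm wide along y and 24 mm high (12 mm above and below this point).
- neck_seat (a point): Top centre of the flat collar (60 mm across) of the pump's filler neck, 156 mm above the bench; x and y are the pump's and tell nothing of the threads. Cap home: cap origin here. Thread: right-handed, three starts, 3.06 mm of descent per rad, 1.2 mm axial play; the skirt meets the collar 30 to 50 degrees forward of the drop: stop there, from 60 degrees it wedges and the load climbs steeply. A 6 N press is enough.
- neck_land (a point): Point on the neck axis 18 mm above neck_seat, level with the flat lands on top of the three threads (42 mm across; smooth pilot of 32 mm inside, chamfered, 6 mm higher). A cap set on at random rests its lugs here, origin 10.2 mm above neck_seat (on the ribs 13.7). Rotation is the pump's: the direction of the thread starts varies and is not reported.
- neck_start (a point): Point on the neck axis 15 mm above neck_seat, level with the thread starts. Turned backward (anticlockwise) by up to 120 degrees, the lugs reach gaps in the lands (13 degrees or so of play) and the lightly pressed cap drops 6 to 8 mm; farther back it jams. Turned forward before it has dropped, it jams on ribs 3.5 mm high at the lands' clockwise ends.
- pump: Vacuum pump, grey and white, fixed to the bench, at varying place and yaw. Origin: centre of its underside, z up; foot 190 x 360 mm, long along y. The neck stands at (0, -90) mm on the oil case (170 x 150 mm, top at 150 mm); the motor lies to +y, 148 mm high, with a terminal box to 166 mm beginning 125 mm from the neck axis.
- oil_bottle: White oil bottle, 58 mm across and 130 mm high, standing near the cap; origin: centre of its underside. Bystander.
- sample_jar: Closed clear jar with a steel lid, 56 mm across and 75 mm high, standing near the cap; origin: centre of its underside. Bystander.
Mind the look-alikes: they are no part of the job. Leave any blue or purple look-alike of the cap alone.

How it is judged:
By the outcome, as a careful person would: the job done as asked, in the order asked, and still so for the second after the job is handed in, with the robot touching nothing.
It also fails if it takes over 69 s, if anything falls off the work surface, if the arm or the gripper's body presses on something with over 40 N, if the wrist force passes 120 N, or if a joint passes its speed limit or range.

## Robot

A 6-joint arm with a two-finger parallel gripper is mounted at the origin on the work surface. World frame = base frame: x ahead of the robot, y to its left, z up, the work surface at z = 0. Lengths are in m, angles in rad, forces in N, time in s.
With the tool pointing down it reaches from about 0.375 to 0.925 m from the base axis. Payload 5.7 kg.
Tool frame: the origin (TCP) lies on the centre line of the jaws, within the pads' length; the fingertips stand env.nose_length ahead of it and the grasp point (between the pads) lies 8 mm behind it (env.nose_length is the distance from the TCP to the fingertips, in m); z points along the fingers, y is the direction in which the jaws open and shut (so a half turn about z gives the same grasp; the last joint's range is limited). The gripper opens to 85 mm and grips with 20 to 120 N. Pads are 22 mm wide; open, the fingers measure 114 mm over their backs; the gripper's body (76 mm by 85 mm) begins 54 mm behind the grasp point. The pads swing forward as they close: fully open they stand 13 mm farther back than shut.
Start: joints at [-1.312, 0.359, 1.51, -0, 1.272, -0.115], TCP at [0.219, -0.559, 0.242] pointing down, gripper open.
Joint ranges: [-2.97, 2.97], [-1.01, 2.36], [0.21, 2.38], [-0.96, 4.11], [0.2, 2.71], [-2.98, 2.98]. Speed limits (rad/s): [2.39, 2.39, 3.14, 3.14, 3.14, 3.14].

## Interface

Orientations are given as a unit quaternion [x, y, z, w].
In Python, from station import env gives the robot as it stands.
- The arm moves only by the tool apply_moves, never from a script. Its arguments are lists of equal length, an entry for each row: "delta_rot": the turn, a rotation vector about the tool's x, y, z as a fraction of full scale, a list of three; "offset": the shift along the tool's x, y, z as a fraction of full scale, a list of three; "hand": the opening, from -1 (shut) to 1 (fully open). A call has exactly 10 rows; each row shifts and turns the pose as measured when the row begins, along the tool's axes as they then stand; what a row does not reach is not made up. Full scale, the value 1, is 2 cm for a shift and 0.15 rad for a turn. A row lasts 1/8 s, in which the tool goes at most 62.5 mm and 10.7 degrees, less where a joint would pass 70% of its speed; a pose out of reach is approached as far as the arm can. A call with a number of a shift or a turn outside -1 to 1 is refused whole. A call with a gripper value outside its range is refused whole. The fingers move at their own pace and stop on an object; the grip force is fixed at half the most. Time passes only in rows, so rows that do not move let the fingers close, or fill a call up. It gives the time, the measured TCP pose, the force and the opening at its end, in the units of the state.
- env.get_obs(): the state, without advancing time (a new reading comes with each control period).
- env.grab_frame(name): name is "side" or "top" or "wrist"; returns the picture (480x640x3 uint8, red, green, blue); there is no depth.
- env.camera_info(name): a dict with "fx", "fy", "cx", "cy" (pixels), "k1" (the pictures are not rectified: a ray, as slopes to the right and down, at radius r is drawn at 1 + k1 r^2 times it, then the intrinsics apply), "camera_from_world" (4x4, takes a point from world to camera coordinates). Camera axes: x right, y down, z forward; pixel columns grow to the right and rows downward; lengths in m; the calibration is good to about 2 mm. A picture is of the moment at which its call begins: read the wrist's pose just before it. camera_info takes no time and is no camera call; for the wrist camera it gives the pose at the moment of the call.
- env.hand_in(): hands the job in, once; it reports no verdict.
The state is a dict: "clock": time; "joint_pos": joint angles; "qd": joint speeds; "tau": joint torques, N m; "tcp_pos": TCP position; "tcp_rot": TCP orientation; "wrist_force": force on the tool from outside, world axes, zero at the start; "wrist_torque": the same for the moment, N m; "width": finger opening in m.
Only numpy, scipy, OpenCV 4.12 (cv2) and the standard library are available. Lean on these libraries where they do the work, as an engineer would, in place of code of your own. Each camera call takes 0.05 s, during which the arm holds its last target. There are 200 camera calls.

## Working session

There is one attempt and no reset: what is moved stays moved. The work goes in short steps, Python scripts to look and compute and a tool call to move; the robot and the scene stay as the last step left them, time stands still between calls to the robot, and variables do not carry over. Pictures are saved under pics/ and viewed, about 8 in all and at most 12, crops included, and the job is handed in when it is done.

Besides the shell and the picture viewer there is one more tool, called after "Request:" as name(argument=value, ...) on one line, values as JSON. apply_moves: Moves the arm, as the interface text tells. Shift numbers are shares of 2 cm and turn numbers shares of 0.15 rad, none past 1 either way. Its arguments: {"type":"object","properties":{"delta_rot":{"type":"array","items":{"type":"array","items":{"type":"number","minimum":-1,"maximum":1}}},"offset":{"type":"array","items":{"type":"array","items":{"type":"number","minimum":-1,"maximum":1}}},"hand":{"type":"array","items":{"type":"number"}}},"required":["delta_rot","offset","hand"]}

```bash
mkdir -p pics; ls
python3 - <<'E'
from station import env
import cv2,numpy as np
o=env.get_obs(); print(o, env.nose_length)
for n in("top","side","wrist"):
    c=env.camera_info(n); print(n,{k:(np.round(v,4).tolist()) for k,v in c.items()})
    cv2.imwrite(f"pics/{n}0.png",env.grab_frame(n)[:,:,::-1])
E
```

```text
pics
{'clock': 0.0, 'joint_pos': array([-1.31211370e+00,  3.59538899e-01,  1.51145032e+00,  1.23049027e-05,
        1.27251519e+00, -1.15095111e-01]), 'qd': array([ 0.000349  ,  0.00028067,  0.00038071,  0.00084656, -0.00164607,
        0.00052848]), 'tau': array([-3.01514126e-03, -5.27625847e+01, -2.78617591e+01, -2.73846599e-04,
        1.29470081e-02, -2.12407184e-05]), 'tcp_pos': array([ 0.21890667, -0.55791587,  0.24142659]), 'tcp_rot': array([ 9.82586935e-01,  1.85800975e-01, -6.27030115e-05, -9.53834226e-04]), 'wrist_force': array([ 0.15134882, -0.12159216, -0.36979474]), 'wrist_torque': array([-0.0132327 ,  0.00175134,  0.0342192 ]), 'width': 0.08514518088597123} 0.011
top {'fx': 446.3364, 'fy': 446.3364, 'cx': 324.7558, 'cy': 245.7324, 'k1': -0.0129, 'camera_from_world': [[-0.0232, -0.9996, -0.013, -0.103], [-0.9832, 0.0252, -0.181, 0.5229], [0.1812, 0.0086, -0.9834, 0.7565], [0.0, 0.0, 0.0, 1.0]]}
side {'fx': 544.3708, 'fy': 544.3708, 'cx': 320.8586, 'cy': 243.4385, 'k1': -0.0154, 'camera_from_world': [[-0.9822, -0.1875, 0.0149, 0.4751], [-0.1203, 0.5657, -0.8158, 0.2486], [0.1446, -0.803, -0.5781, 0.9713], [0.0, 0.0, 0.0, 1.0]]}
wrist {'fx': 429.4409, 'fy': 429.4409, 'cx': 317.3118, 'cy': 242.9991, 'k1': -0.082, 'camera_from_world': [[0.3657, -0.9307, -0.0026, -0.5991], [-0.8953, -0.3526, 0.2723, -0.0365], [-0.2544, -0.0973, -0.9622, 0.3792], [0.0, 0.0, 0.0, 1.0]]}
```

View pics/top0.png

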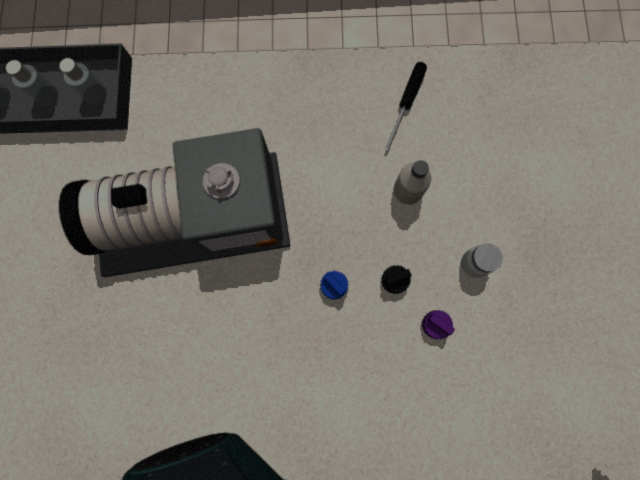

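View pics/side0.png

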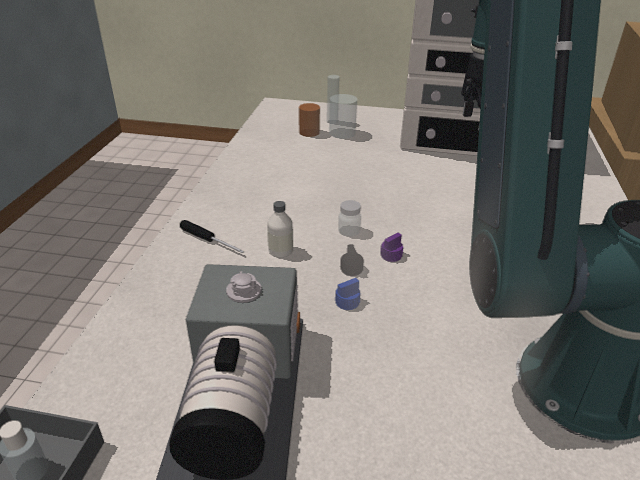

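Top view: candidates are the black cap at (396,279), the blue at (334,285) and the purple at (438,324). Only the black one fits the description. The pump neck is at about (221,180), the bottle at (411,182), the jar at (482,262).

```bash
cat > h.py <<'E'
import numpy as np,cv2
from station import env
def pix(n,P,c=None):
    c=c or env.camera_info(n);T=np.array(c["camera_from_world"])
    p=T[:3,:3]@np.asarray(P,float)+T[:3,3];s=p[:2]/p[2];s=s*(1+c["k1"]*(s@s))
    return np.array([c["fx"]*s[0]+c["cx"],c["fy"]*s[1]+c["cy"]])
def ray(n,uv,z,c=None):
    c=c or env.camera_info(n);T=np.array(c["camera_from_world"])
    d=np.array([(uv[0]-c["cx"])/c["fx"],(uv[1]-c["cy"])/c["fy"]]);s=d.copy()
    for _ in range(9): s=d/(1+c["k1"]*(s@s))
    R=T[:3,:3];o=-R.T@T[:3,3];v=R.T@np.array([s[0],s[1],1]);return o+v*(z-o[2])/v[2]
def crop(img,u,v,r,size=400):
    return cv2.resize(img[v-r:v+r,u-r:u+r],(size,size),interpolation=cv2.INTER_CUBIC)
E
python3 - <<'E'
from h import *
t=cv2.imread("pics/top0.png")
a=crop(t,396,279,25); a=np.clip(a*2.0,0,255).astype('uint8')
b=crop(t,221,180,25)
cv2.imwrite("pics/c1.png",np.hstack([a,b]))
print("cap",ray("top",(396,279),.03),"neck top",ray("top",(220,180),.17))
print("jar",ray("top",(488,257),.075),"bottle",ray("top",(420,167),.13),"blue",ray("top",(334,285),.03),"purple",ray("top",(438,324),.03))
print("top corners",[ray("top",p,.15).round(3) for p in((174,142),(261,130),(273,223),(187,238))])
print("side cap",ray("side",(351,261),.02),"neck",ray("side",(243,282),.17))
E
```

```text
cap [ 0.45878242 -0.24318358  0.03      ] neck top [0.60657871 0.04504468 0.17      ]
jar [ 0.48809574 -0.39676489  0.075     ] bottle [ 0.63386453 -0.27783844  0.13      ] blue [ 0.4506807  -0.13065702  0.03      ] purple [ 0.37672987 -0.31360515  0.03      ]
top corners [array([0.681, 0.128, 0.15 ]), array([ 0.698, -0.016,  0.15 ]), array([ 0.54 , -0.036,  0.15 ]), array([0.519, 0.101, 0.15 ])]
side cap [ 0.46155838 -0.2428473   0.02      ] neck [0.61070942 0.05086012 0.17      ]
```

View pics/c1.png

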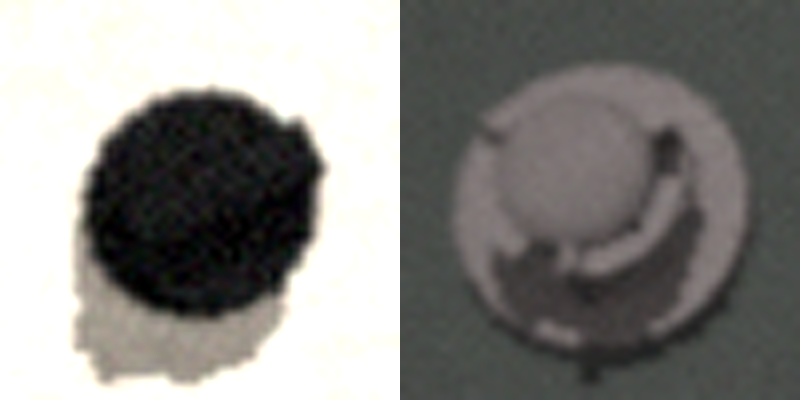

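```bash
cat >> h.py <<'E'
from scipy.spatial.transform import Rotation as R
def pose():
    o=env.get_obs();M=R.from_quat(o["tcp_rot"]).as_matrix();return o,o["tcp_pos"],M,np.degrees(np.arctan2(M[1,0],M[0,0]))
def plan(tgt,phi,n,nr=None):
    """straight line in n rows, turning to yaw phi over nr rows; tool pointing down"""
    o,p,M,f=pose(); nr=nr or n; d=(np.asarray(tgt)-p)/n; dr=np.radians(phi-f)/nr
    # first row also straightens the tilt
    want=R.from_euler('z',np.radians(f)).as_matrix()@np.diag([1,-1,-1]); til=R.from_matrix(M.T@want).as_rotvec()
    print("t",round(o["clock"],2),"p",p.round(4),"yaw",round(f,1),"tilt",til.round(4),"F",o["wrist_force"].round(1),"w",round(o["width"],4),"q6",o["joint_pos"][5].round(2))
    for i in range(n):
        a=np.radians(f)+dr*min(i,nr); c,s=np.cos(a),np.sin(a)
        off=np.array([c*d[0]+s*d[1], s*d[0]-c*d[1], -d[2]])/.02
        print(i,off.round(2).tolist(), "rot z",round(-dr/.15 if i<nr else 0,2))
E
python3 -c "
from h import *
plan((.459,-.243,.22),116,20,15)"
```

```text
t 0.15 p [ 0.2189 -0.5581  0.2416] yaw 21.4 tilt [-0.0015 -0.0002  0.    ] F [ 0.2 -0.3  0.4] w 0.0854 q6 -0.12
0 [0.85, -0.51, 0.05] rot z -0.73
1 [0.9, -0.42, 0.05] rot z -0.73
2 [0.94, -0.32, 0.05] rot z -0.73
3 [0.97, -0.21, 0.05] rot z -0.73
4 [0.98, -0.1, 0.05] rot z -0.73
5 [0.99, 0.0, 0.05] rot z -0.73
6 [0.98, 0.11, 0.05] rot z -0.73
7 [0.97, 0.22, 0.05] rot z -0.73
8 [0.94, 0.33, 0.05] rot z -0.73
9 [0.89, 0.43, 0.05] rot z -0.73
10 [0.84, 0.52, 0.05] rot z -0.73
11 [0.78, 0.61, 0.05] rot z -0.73
12 [0.71, 0.69, 0.05] rot z -0.73
13 [0.63, 0.77, 0.05] rot z -0.73
14 [0.54, 0.83, 0.05] rot z -0.73
15 [0.44, 0.88, 0.05] rot z 0
16 [0.44, 0.88, 0.05] rot z 0
17 [0.44, 0.88, 0.05] rot z 0
18 [0.44, 0.88, 0.05] rot z 0
19 [0.44, 0.88, 0.05] rot z 0
```

Request:
apply_moves(offset=[[0.85, -0.51, 0.05], [0.9, -0.42, 0.05], [0.94, -0.32, 0.05], [0.97, -0.21, 0.05], [0.98, -0.1, 0.05], [0.99, 0, 0.05], [0.98, 0.11, 0.05], [0.97, 0.22, 0.05], [0.94, 0.33, 0.05], [0.89, 0.43, 0.05]], delta_rot=[[0, 0, -0.73], [0, 0, -0.73], [0, 0, -0.73], [0, 0, -0.73], [0, 0, -0.73], [0, 0, -0.73], [0, 0, -0.73], [0, 0, -0.73], [0, 0, -0.73], [0, 0, -0.73]], hand=[1, 1, 1, 1, 1, 1, 1, 1, 1, 1])

```text
clock: 1.4
tcp_pos: [0.3389, -0.3932, 0.2287]
tcp_rot: [0.731, 0.682, 0.001, -0.003]
wrist_force: [-0.1, -0.2, -0.5]
width: 0.0853
```

```bash
python3 -c "
from h import *
plan((.459,-.243,.22),116,10,8)"
```

```text
t 1.4 p [ 0.3389 -0.3932  0.2287] yaw 86.1 tilt [-0.0032 -0.0062  0.    ] F [-0.1 -0.2 -0.5] w 0.0853 q6 -0.93
0 [0.79, 0.55, 0.04] rot z -0.44
1 [0.75, 0.6, 0.04] rot z -0.44
2 [0.71, 0.65, 0.04] rot z -0.44
3 [0.67, 0.69, 0.04] rot z -0.44
4 [0.62, 0.73, 0.04] rot z -0.44
5 [0.57, 0.77, 0.04] rot z -0.44
6 [0.52, 0.81, 0.04] rot z -0.44
7 [0.47, 0.84, 0.04] rot z -0.44
8 [0.41, 0.87, 0.04] rot z 0
9 [0.41, 0.87, 0.04] rot z 0
```

Tracking is good.

Request:
apply_moves(offset=[[0.79, 0.55, 0.04], [0.75, 0.6, 0.04], [0.71, 0.65, 0.04], [0.67, 0.69, 0.04], [0.62, 0.73, 0.04], [0.57, 0.77, 0.04], [0.52, 0.81, 0.04], [0.47, 0.84, 0.04], [0.41, 0.87, 0.04], [0.41, 0.87, 0.04]], delta_rot=[[0, -0.04, -0.44], [0, 0, -0.44], [0, 0, -0.44], [0, 0, -0.44], [0, 0, -0.44], [0, 0, -0.44], [0, 0, -0.44], [0, 0, -0.44], [0, 0, 0], [0, 0, 0]], hand=[1, 1, 1, 1, 1, 1, 1, 1, 1, 1])

```text
clock: 2.65
tcp_pos: [0.4611, -0.233, 0.2189]
tcp_rot: [0.516, 0.857, 0.0, -0.003]
wrist_force: [-0.1, -0.0, -0.8]
width: 0.0856
```

Run:
```python
from h import *
plan((.459,-.243,.1),116,6)
c=env.camera_info("wrist"); im=env.grab_frame("wrist")[:,:,::-1].copy()
cv2.imwrite("pics/w1.png",im); np.save("w1.npy",c,allow_pickle=True)
p=pix("wrist",(.459,-.243,.03),c); print(p, pix("wrist",(.459+.05*np.cos(np.radians(116)),-.243+.05*np.sin(np.radians(116)),.0295),c))
# gain to see into the black cap
v=np.clip(im.astype(float)/255,0,1)**.5*255
cv2.imwrite("pics/w1b.png",v.astype('uint8'))
```

```text
t 2.65 p [ 0.4611 -0.233   0.2189] yaw 117.9 tilt [-0.003  -0.0052  0.    ] F [-0.1 -0.  -0.8] w 0.0856 q6 -1.09
0 [-0.07, -0.05, 0.99] rot z 0.04
1 [-0.07, -0.05, 0.99] rot z 0.04
2 [-0.07, -0.05, 0.99] rot z 0.04
3 [-0.07, -0.05, 0.99] rot z 0.04
4 [-0.07, -0.05, 0.99] rot z 0.04
5 [-0.07, -0.05, 0.99] rot z 0.04
[310.40542379 226.92531007] [312.43311848 161.03252426]
```

View pics/w1b.png

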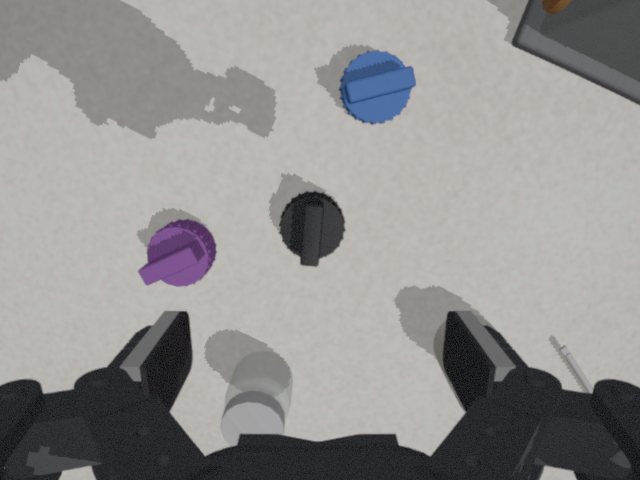

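Wrist view: black cap's disc is centred at (312,224), its bar's top face from (313.5,206) to (310,265.5). Blue at (376,87) and purple at (181,253) are well apart.

Run:
```python
from h import *
c=np.load("w1.npy",allow_pickle=True).item()
a=ray("wrist",(313.5,206),.0535,c);b=ray("wrist",(310,265.5),.0535,c)
print(a,b,(a+b)/2,np.linalg.norm(a-b),np.degrees(np.arctan2(*(a-b)[1::-1])))
g=cv2.imread("pics/w1.png").max(2);m=(g[150:300,240:380]<35).astype('uint8')
n,l,s,ce=cv2.connectedComponentsWithStats(m);i=1+s[1:,4].argmax();print(s[i],ce[i]+[240,150])
# silhouette: circle of skirt+disc from the bar-free upper edge
ys,xs=np.where(l==i);ys+=150;xs+=240
pts=np.array([[x,ys[xs==x].min()] for x in range(xs.min()+2,xs.max()-1)]+[[xs[ys==y].min(),y] for y in range(200,245)]+[[xs[ys==y].max(),y] for y in range(200,245)])
e=cv2.fitEllipse(pts.astype('float32'));print(e, ray("wrist",e[0],.02,c))
```

```text
[ 0.45172551 -0.22349733  0.0535    ] [ 0.46998348 -0.26359567  0.0535    ] [ 0.46085449 -0.2435465   0.0535    ] 0.044059406263514234 114.48119443144546
[  39   41   66   75 3505] [311.58088445 226.04992867]
((311.6241455078125, 225.005615234375), (63.25015640258789, 66.8100357055664), 3.693474531173706) [ 0.46005298 -0.24334606  0.02      ]
```

```bash
python3 -c "
from h import *
plan((.4605,-.2435,.045),114.5,9)"
```

```text
t 2.7 p [ 0.4621 -0.2313  0.2188] yaw 117.9 tilt [-0.0015 -0.0061  0.    ] F [ 1.3  1.6 -0.6] w 0.0855 q6 -1.09
0 [-0.06, -0.04, 0.97] rot z 0.04
1 [-0.06, -0.04, 0.97] rot z 0.04
2 [-0.06, -0.04, 0.97] rot z 0.04
3 [-0.06, -0.04, 0.97] rot z 0.04
4 [-0.06, -0.04, 0.97] rot z 0.04
5 [-0.06, -0.04, 0.97] rot z 0.04
6 [-0.06, -0.04, 0.97] rot z 0.04
7 [-0.06, -0.04, 0.97] rot z 0.04
8 [-0.06, -0.04, 0.97] rot z 0.04
```

Request:
apply_moves(offset=[[-0.1, -0.06, 0.6], [-0.1, -0.06, 0.9], [-0.1, -0.06, 0.9], [-0.1, -0.06, 0.9], [-0.1, -0.06, 0.9], [-0.05, -0.05, 0.9], [0, 0, 0.9], [0, 0, 0.7], [0, 0, 0], [0, 0, 0]], delta_rot=[[0, -0.03, 0.1], [0, 0, 0.1], [0, 0, 0.1], [0, 0, 0.1], [0, 0, 0], [0, 0, 0], [0, 0, 0], [0, 0, 0], [0, 0, 0], [0, 0, 0]], hand=[1, 1, 1, 1, 1, 1, 1, 1, 1, 1])

```text
clock: 3.95
tcp_pos: [0.4558, -0.2471, 0.0751]
tcp_rot: [0.543, 0.84, -0.002, -0.003]
wrist_force: [0.4, -0.2, -0.7]
width: 0.0854
```

Run:
```python
from h import *
plan((.4605,-.2435,.0445),114.5,3)
c=env.camera_info("wrist"); im=env.grab_frame("wrist")[:,:,::-1].copy()
v=np.clip(im.astype(float)/255,0,1)**.5*255
cv2.imwrite("pics/w2.png",v.astype('uint8')); np.save("w2.npy",c,allow_pickle=True)
```

```text
t 3.95 p [ 0.4558 -0.2471  0.0751] yaw 114.2 tilt [-0.0058 -0.0031  0.    ] F [ 0.4 -0.2 -0.7] w 0.0854 q6 -1.05
0 [0.02, 0.1, 0.51] rot z -0.01
1 [0.02, 0.1, 0.51] rot z -0.01
2 [0.02, 0.1, 0.51] rot z -0.01
```

View pics/w2.png

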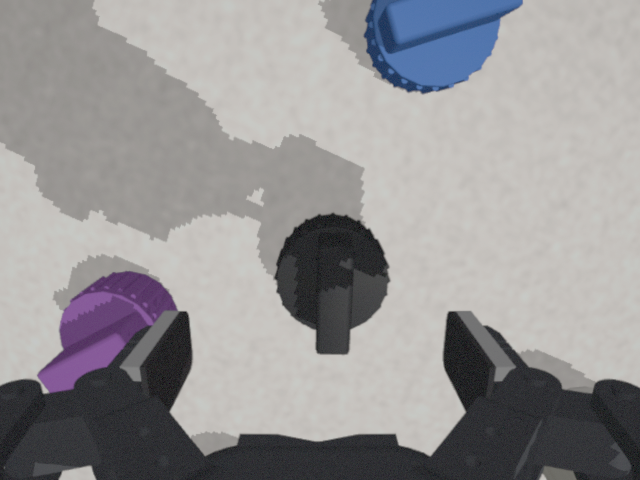

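Run:
```python
from h import *
c=np.load("w2.npy",allow_pickle=True).item()
a=ray("wrist",(335.5,262),.0535,c);b=ray("wrist",(333,353),.0535,c);print(a,b,np.degrees(np.arctan2(*(a-b)[1::-1])))
u=(a-b)/np.linalg.norm(a-b);print("centre",b+u*.023)
o,p,M,f=pose(); print("ctr in tool",M.T@(b+u*.023-p))
```

```text
[ 0.45406902 -0.22818065  0.0535    ] [ 0.46937798 -0.26347379  0.0535    ] 113.44955181084826
centre [ 0.46022532 -0.24237334  0.0535    ]
ctr in tool [0.00243357 0.00607077 0.02167162]
```

The near view agrees within about 1 mm with the first estimate: move 2.5 mm in x, 6 mm in y, 31 mm down, then close.

Request:
apply_moves(offset=[[0.1, 0.3, 0.2], [0.03, 0.05, 0.5], [0, 0, 0.5], [0, 0, 0.35], [0, 0, 0], [0, 0, 0], [0, 0, 0], [0, 0, 0], [0, 0, 0], [0, 0, 0]], delta_rot=[[-0.03, -0.02, 0], [0, 0, 0], [0, 0, 0], [0, 0, 0], [0, 0, 0], [0, 0, 0], [0, 0, 0], [0, 0, 0], [0, 0, 0], [0, 0, 0]], hand=[1, 1, 1, 1, 1, -1, -1, -1, -1, -1])

```text
clock: 5.25
tcp_pos: [0.4627, -0.2422, 0.0435]
tcp_rot: [0.543, 0.84, -0.001, 0.001]
wrist_force: [-0.4, -0.2, 0.3]
width: 0.0126
```

Request:
apply_moves(offset=[[0, 0, -0.5], [0, 0, -0.9], [0, 0, -1], [0, 0, -1], [0.3, 0.3, -1], [0.7, 0.6, -1], [0.7, 0.6, -1], [0.7, 0.6, -1], [0.7, 0.6, -1], [0.7, 0.6, -1]], delta_rot=[[0, 0, 0], [0, 0, 0], [0, 0, 0], [0, 0, 0], [0, 0, 0.3], [0, 0, 0.3], [0, 0, 0.3], [0, 0, 0.3], [0, 0, 0.3], [0, 0, 0.3]], hand=[-1, -1, -1, -1, -1, -1, -1, -1, -1, -1])

```text
clock: 6.5
tcp_pos: [0.5022, -0.1473, 0.2416]
tcp_rot: [0.655, 0.755, -0.0, 0.001]
wrist_force: [0.1, -0.8, -0.1]
width: 0.0129
```

Run:
```python
from h import *
plan((.607,-.045,.30),90,9)
o,p,M,f=pose();T=np.array(env.camera_info("wrist")["camera_from_world"]);print("cam in tool",M.T@(-T[:3,:3].T@T[:3,3]-p))
t=cv2.imread("pics/top0.png")
```

```text
t 6.5 p [ 0.5022 -0.1473  0.2416] yaw 98.1 tilt [0.0014 0.0024 0.    ] F [ 0.1 -0.8 -0.1] w 0.0129 q6 -0.56
0 [0.48, 0.66, -0.32] rot z 0.11
1 [0.49, 0.65, -0.32] rot z 0.11
2 [0.5, 0.64, -0.32] rot z 0.11
3 [0.51, 0.63, -0.32] rot z 0.11
4 [0.52, 0.62, -0.32] rot z 0.11
5 [0.53, 0.62, -0.32] rot z 0.11
6 [0.54, 0.61, -0.32] rot z 0.11
7 [0.55, 0.6, -0.32] rot z 0.11
8 [0.56, 0.59, -0.32] rot z 0.11
cam in tool [ 0.06835587 -0.00030386 -0.13171857]
```

Request:
apply_moves(offset=[[0.5, 0.6, -0.3], [0.5, 0.65, -0.3], [0.55, 0.65, -0.3], [0.6, 0.65, -0.1], [0.6, 0.65, 0], [0.6, 0.65, 0], [0.6, 0.65, 0], [0.6, 0.65, 0], [0.6, 0.5, 0], [0, 0, 0]], delta_rot=[[0, 0, 0.11], [0, 0, 0.11], [0, 0, 0.11], [0, 0, 0.11], [0, 0, 0.11], [0, 0, 0.11], [0, 0, 0.11], [0, 0, 0.11], [0, 0, 0.11], [0, 0, 0]], hand=[-1, -1, -1, -1, -1, -1, -1, -1, -1, -1])

```text
clock: 7.75
tcp_pos: [0.6091, -0.0303, 0.2712]
tcp_rot: [0.711, 0.704, 0.001, 0.004]
wrist_force: [-0.4, -0.2, -0.8]
width: 0.0131
```

Run:
```python
from h import *
plan((.607,.045,.26),90,5)
c=env.camera_info("wrist"); im=env.grab_frame("wrist")[:,:,::-1].copy()
cv2.imwrite("pics/w3.png",im); np.save("w3.npy",c,allow_pickle=True)
p=pix("wrist",(.608,.047,.165),c).round().astype(int); print(p)
a=cv2.resize(im,(480,360))
b=crop(im,min(max(p[0],75),565),min(max(p[1],75),405),75,600)
out=np.zeros((600,600,3),np.uint8);out[:]=b
cv2.imwrite("pics/w3c.png",out);
```

```text
t 7.75 p [ 0.6091 -0.0303  0.2712] yaw 89.4 tilt [0.0083 0.0041 0.    ] F [-0.4 -0.2 -0.8] w 0.0131 q6 -0.15
0 [0.75, -0.03, 0.11] rot z -0.01
1 [0.75, -0.03, 0.11] rot z -0.01
2 [0.75, -0.03, 0.11] rot z -0.01
3 [0.75, -0.02, 0.11] rot z -0.01
4 [0.75, -0.02, 0.11] rot z -0.01
[313 105]
```

View pics/w3c.png

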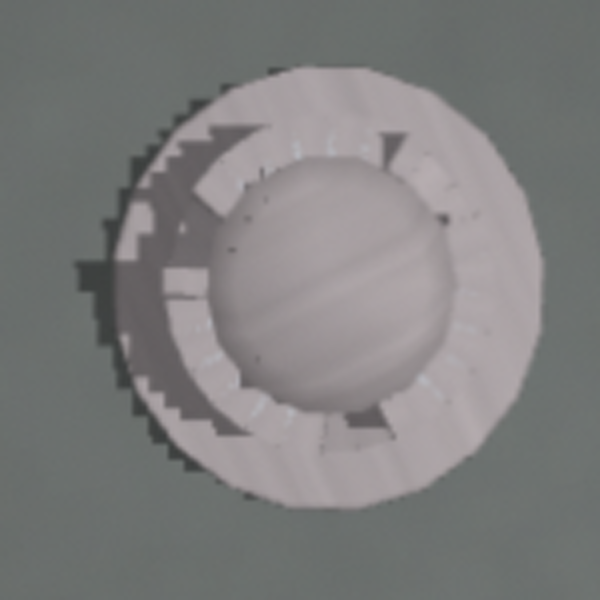

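Run:
```python
from h import *
c=np.load("w3.npy",allow_pickle=True).item()
W=lambda x,y,z:ray("wrist",(238+x/4,30+y/4),z,c)
C=W(329,287.5,.156);P=W(333,284,.178);print("collar",C,"pilot",P)
t=cv2.imread("pics/top0.png");print("top collar",ray("top",(196+203/8,155+207/8),.156))
for n,q in dict(landL=(207,203,.174),ribL=(183,268,.1775),gapB_l=(320,445,.156),gapB_r=(390,437,.156),landB=(300,435,.174),ribTl=(408,140,.1775),notch=(443,218,.174)).items():
    w=W(*q)-(C*.5+P*.5); print(n,(np.hypot(*w[:2])*1e3).round(1),np.degrees(np.arctan2(w[1],w[0])).round(1))
o,p,M,f=pose()
print("img right->world",W(400,285,.156)-C)
```

```text
collar [0.61197876 0.04874116 0.156     ] pilot [0.6121718  0.04825117 0.178     ]
top collar [0.60991712 0.04632308 0.156     ]
landL 18.6 147.5
ribL 18.8 174.1
gapB_l 21.2 -94.1
gapB_r 21.7 -67.5
landB 19.5 -102.7
ribTl 19.4 60.8
notch 16.2 29.3
img right->world [9.77855924e-03 2.60648071e-04 5.55111512e-17]
```

Run:
```python
from h import *
im=cv2.imread("pics/w3.png");v=(np.clip(im/255.,0,1)**.45*255).astype('uint8')
c=np.load("w3.npy",allow_pickle=True).item();o,p,M,f=pose()
for z in(.043,.014): print([pix("wrist",p+M@np.array([x,0,z]),c).round(1) for x in(-.025,0,.025)])
cv2.imwrite("pics/w3d.png",cv2.resize(v[240:480,160:480],(800,600),interpolation=cv2.INTER_CUBIC))
```

```text
[array([317.1, 337.8]), array([317.2, 286.3]), array([317.2, 230.5])]
[array([317. , 373.6]), array([317.1, 315. ]), array([317.1, 250.4])]
```

View pics/w3d.png

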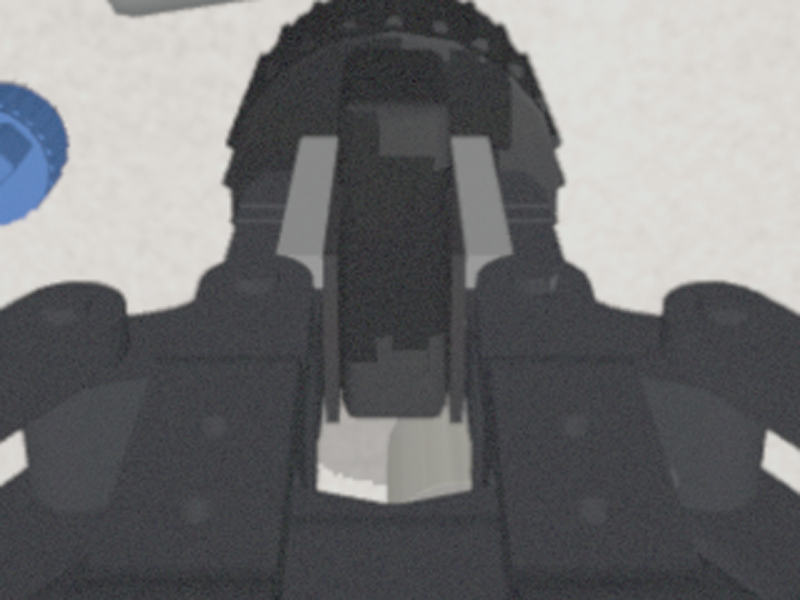

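Run:
```python
from h import *
c=np.load("w3.npy",allow_pickle=True).item();o,p,M,f=pose()
xs=np.arange(-.03,.031,.001)
for z in(-.010,.0435):
    r=[pix("wrist",p+M@np.array([x,0,z]),c)[1] for x in xs]
    print(z,[np.interp(-q,-np.array(r),xs).round(4) for q in(281.2,405.5,239)] if 0 else [np.interp(q,r[::-1],xs[::-1]).round(4) for q in(281.2,405.5,239)])
```

```text
-0.01 [np.float64(0.0225), np.float64(-0.0219), np.float64(0.03)]
0.0435 [np.float64(0.0022), np.float64(-0.03), np.float64(0.0212)]
```

```bash
python3 -c "
from h import *
plan((.612,.0485,.24),77,7)"
```

```text
t 7.8 p [ 0.6087 -0.0308  0.2712] yaw 89.4 tilt [0.0079 0.0044 0.    ] F [ 0.1  0.1 -0.7] w 0.0127 q6 -0.15
0 [0.57, 0.02, 0.22] rot z 0.21
1 [0.57, 0.0, 0.22] rot z 0.21
2 [0.57, -0.02, 0.22] rot z 0.21
3 [0.57, -0.03, 0.22] rot z 0.21
4 [0.56, -0.05, 0.22] rot z 0.21
5 [0.56, -0.07, 0.22] rot z 0.21
6 [0.56, -0.09, 0.22] rot z 0.21
```

Request:
apply_moves(offset=[[0.57, 0.02, 0.2], [0.57, 0, 0.2], [0.57, -0.02, 0.2], [0.57, -0.03, 0.2], [0.57, -0.05, 0.22], [0.57, -0.07, 0.22], [0.57, -0.09, 0.22], [0, 0, 0], [0, 0, 0], [0, 0, 0]], delta_rot=[[0.05, 0.03, 0.21], [0, 0, 0.21], [0, 0, 0.21], [0, 0, 0.21], [0, 0, 0.21], [0, 0, 0.21], [0, 0, 0.21], [0, 0, 0], [0, 0, 0], [0, 0, 0]], hand=[-1, -1, -1, -1, -1, -1, -1, -1, -1, -1])

```text
clock: 9.05
tcp_pos: [0.6068, 0.0439, 0.2437]
tcp_rot: [0.786, 0.618, -0.002, 0.001]
wrist_force: [0.2, -0.6, -0.5]
width: 0.0128
```

```bash
python3 -c "
from h import *
plan((.612,.0485,.24),77,1)"
```

```text
t 9.05 p [0.6068 0.0439 0.2437] yaw 76.3 tilt [-0.0016  0.0039 -0.    ] F [ 0.2 -0.6 -0.5] w 0.0128 q6 0.2
0 [0.29, 0.2, 0.18] rot z -0.08
```

Request:
apply_moves(offset=[[0.3, 0.2, 0], [0, 0, 0], [0, 0, 0.2], [0, 0, 0.2], [0, 0, 0], [0, 0, 0], [0, 0, 0], [0, 0, 0], [0, 0, 0], [0, 0, 0]], delta_rot=[[0, 0.03, -0.08], [0, 0, 0], [0, 0, 0], [0, 0, 0], [0, 0, 0], [0, 0, 0], [0, 0, 0], [0, 0, 0], [0, 0, 0], [0, 0, 0]], hand=[-1, -1, -1, -1, -1, -1, -1, -1, -1, -1])

```text
clock: 10.3
tcp_pos: [0.6126, 0.0484, 0.2353]
tcp_rot: [0.782, 0.623, -0.0, -0.001]
wrist_force: [0.2, 0.2, -0.1]
width: 0.0126
```

```bash
python3 -c "
from h import *
plan((.612,.0485,.225),77,1)"
```

```text
t 10.3 p [0.6126 0.0484 0.2353] yaw 77.1 tilt [-0.0012 -0.0008  0.    ] F [ 0.2  0.2 -0.1] w 0.0126 q6 0.19
0 [-0.0, -0.03, 0.52] rot z 0.01
```

Request:
apply_moves(offset=[[0, 0, 0.3], [0, 0, 0.3], [0, 0, 0.3], [0, 0, 0.1], [0, 0, 0.1], [0, 0, 0.1], [0, 0, 0.05], [0, 0, 0.05], [0, 0, 0], [0, 0, 0]], delta_rot=[[0, 0, 0], [0, 0, 0], [0, 0, 0], [0, 0, 0], [0, 0, 0], [0, 0, 0], [0, 0, 0], [0, 0, 0], [0, 0, 0], [0, 0, 0]], hand=[-1, -1, -1, -1, -1, -1, -1, -1, -1, -1])

```text
clock: 11.55
tcp_pos: [0.6127, 0.0484, 0.2097]
tcp_rot: [0.782, 0.623, 0.0, -0.0]
wrist_force: [0.3, 0.6, -0.3]
width: 0.013
```

Request:
apply_moves(offset=[[0, 0, 0.04], [0, 0, 0.04], [0, 0, 0.04], [0, 0, 0.04], [0, 0, 0], [0, 0, 0], [0, 0, 0], [0, 0, 0], [0, 0, 0], [0, 0, 0]], delta_rot=[[0, 0, 0], [0, 0, 0], [0, 0, 0], [0, 0, 0], [0, 0, 0], [0, 0, 0], [0, 0, 0], [0, 0, 0], [0, 0, 0], [0, 0, 0]], hand=[-1, -1, -1, -1, -1, -1, -1, -1, -1, -1])

```text
clock: 12.8
tcp_pos: [0.6128, 0.0484, 0.2094]
tcp_rot: [0.782, 0.623, 0.001, 0.0]
wrist_force: [-2.1, -0.2, 2.9]
width: 0.013
```

Request:
apply_moves(offset=[[0, 0, 0.04], [0, 0, 0.04], [0, 0, 0.04], [0, 0, 0.04], [0, 0, 0.04], [0, 0, 0.04], [0, 0, 0.04], [0, 0, 0.04], [0, 0, 0.04], [0, 0, 0.04]], delta_rot=[[0, 0, -0.2], [0, 0, -0.2], [0, 0, -0.2], [0, 0, -0.2], [0, 0, -0.2], [0, 0, -0.2], [0, 0, -0.2], [0, 0, -0.2], [0, 0, 0], [0, 0, 0]], hand=[-1, -1, -1, -1, -1, -1, -1, -1, -1, -1])

```text
clock: 14.05
tcp_pos: [0.6125, 0.0492, 0.2057]
tcp_rot: [0.697, 0.717, 0.002, 0.0]
wrist_force: [-1.5, -0.1, 1.4]
width: 0.0124
```

```bash
python3 -c "
from h import *
plan((.612,.0485,.209),77,1);print(pose()[0]['wrist_torque'])"
```

```text
t 14.05 p [0.6125 0.0492 0.2057] yaw 91.6 tilt [ 0.0028 -0.0021 -0.    ] F [-1.5 -0.1  1.4] w 0.0124 q6 -0.06
0 [-0.03, -0.02, -0.16] rot z 1.7
[-0.13793705  0.25555795  0.05749203]
```

It is dropping already (z down 3.7 mm at 14.5° back). I press on without turning.

Request:
apply_moves(offset=[[0, 0, 0.06], [0, 0, 0.06], [0, 0, 0.06], [0, 0, 0.06], [0, 0, 0.06], [0, 0, 0.06], [0, 0, 0.06], [0, 0, 0.06], [0, 0, 0.06], [0, 0, 0.06]], delta_rot=[[0, 0, -0.04], [0, 0, 0], [0, 0, 0], [0, 0, 0], [0, 0, 0], [0, 0, 0], [0, 0, 0], [0, 0, 0], [0, 0, 0], [0, 0, 0]], hand=[-1, -1, -1, -1, -1, -1, -1, -1, -1, -1])

```text
clock: 15.3
tcp_pos: [0.6127, 0.0497, 0.2013]
tcp_rot: [0.695, 0.719, 0.003, 0.002]
wrist_force: [-2.6, -0.1, 9.4]
width: 0.0127
```

```bash
python3 -c "
from h import *
plan((.612,.0485,.209),77,1);print(pose()[0]['wrist_torque'])"
```

```text
t 15.3 p [0.6127 0.0497 0.2013] yaw 91.9 tilt [ 0.0064 -0.0018 -0.    ] F [-2.6 -0.1  9.4] w 0.0127 q6 -0.07
0 [-0.06, -0.04, -0.38] rot z 1.74
[-0.07940844  0.73252791  0.08173676]
```

Dropped 8.1 mm in all. Now forward, gently.

Request:
apply_moves(offset=[[0, 0, 0.02], [0, 0, 0.02], [0, 0, 0.02], [0, 0, 0.02], [0, 0, 0.02], [0, 0, 0.02], [0, 0, 0.02], [0, 0, 0.02], [0, 0, 0.02], [0, 0, 0.02]], delta_rot=[[0, 0, 0.22], [0, 0, 0.22], [0, 0, 0.22], [0, 0, 0.22], [0, 0, 0.22], [0, 0, 0.22], [0, 0, 0.22], [0, 0, 0.22], [0, 0, 0.22], [0, 0, 0.22]], hand=[-1, -1, -1, -1, -1, -1, -1, -1, -1, -1])

```text
clock: 16.55
tcp_pos: [0.6129, 0.0486, 0.2004]
tcp_rot: [0.81, 0.587, 0.003, 0.002]
wrist_force: [-2.8, -0.4, 7.4]
width: 0.0126
```

```bash
python3 -c "
from h import *
plan((.612,.0485,.209),77,1);print(pose()[0]['wrist_torque'])"
```

```text
t 16.55 p [0.6129 0.0486 0.2004] yaw 71.9 tilt [ 0.0072 -0.0022 -0.    ] F [-2.8 -0.4  7.4] w 0.0126 q6 0.28
0 [-0.02, -0.04, -0.43] rot z -0.59
[-0.22262556  0.51696646  0.10277648]
```

Request:
apply_moves(offset=[[0, 0, 0.02], [0, 0, 0.02], [0, 0, 0.02], [0, 0, 0.02], [0, 0, 0.02], [0, 0, 0.02], [0, 0, 0.02], [0, 0, 0.02], [0, 0, 0.02], [0, 0, 0.02]], delta_rot=[[0, 0, 0.14], [0, 0, 0.14], [0, 0, 0.14], [0, 0, 0.14], [0, 0, 0.14], [0, 0, 0.14], [0, 0, 0.14], [0, 0, 0.14], [0, 0, 0.14], [0, 0, 0.14]], hand=[-1, -1, -1, -1, -1, -1, -1, -1, -1, -1])

```text
clock: 17.8
tcp_pos: [0.6131, 0.0486, 0.1997]
tcp_rot: [0.871, 0.491, 0.004, 0.002]
wrist_force: [-2.0, -1.0, 6.4]
width: 0.0124
```

```bash
python3 -c "
from h import *
plan((.612,.0485,.209),77,1);print(pose()[0]['wrist_torque'])"
```

```text
t 17.8 p [0.6131 0.0486 0.1997] yaw 58.9 tilt [ 0.0074 -0.0042 -0.    ] F [-2.  -1.   6.4] w 0.0124 q6 0.51
0 [-0.03, -0.04, -0.47] rot z -2.11
[-0.21868003  0.42586263  0.06289961]
```

Request:
apply_moves(offset=[[0, 0, 0.02], [0, 0, 0.02], [0, 0, 0.02], [0, 0, 0.02], [0, 0, 0.02], [0, 0, 0.02], [0, 0, 0.02], [0, 0, 0.02], [0, 0, 0.02], [0, 0, 0.02]], delta_rot=[[0, 0, 0.1], [0, 0, 0.1], [0, 0, 0.1], [0, 0, 0.1], [0, 0, 0.1], [0, 0, 0.1], [0, 0, 0], [0, 0, 0], [0, 0, 0], [0, 0, 0]], hand=[-1, -1, -1, -1, -1, -1, -1, -1, -1, -1])

```text
clock: 19.05
tcp_pos: [0.6131, 0.0486, 0.1995]
tcp_rot: [0.895, 0.446, 0.004, 0.002]
wrist_force: [-2.6, -0.8, 6.1]
width: 0.0128
```

```bash
python3 -c "
from h import *
plan((.612,.0485,.209),77,1);print(pose()[0]['wrist_torque'],pose()[1])"
```

```text
t 19.05 p [0.6131 0.0486 0.1995] yaw 53.0 tilt [ 0.0078 -0.0051 -0.    ] F [-2.6 -0.8  6.1] w 0.0128 q6 0.61
0 [-0.04, -0.04, -0.48] rot z -2.8
[-0.14686089  0.50239089  0.07728968] [0.61313165 0.04855472 0.19946871]
```

Request:
apply_moves(offset=[[0, 0, 0.02], [0, 0, 0.02], [0, 0, 0.02], [0, 0, 0.02], [0, 0, 0.02], [0, 0, 0.02], [0, 0, 0.02], [0, 0, 0.02], [0, 0, 0.02], [0, 0, 0.02]], delta_rot=[[0, 0, 0.1], [0, 0, 0.1], [0, 0, 0.1], [0, 0, 0.1], [0, 0, 0], [0, 0, 0], [0, 0, 0], [0, 0, 0], [0, 0, 0], [0, 0, 0]], hand=[-1, -1, -1, -1, -1, -1, -1, -1, -1, -1])

```text
clock: 20.3
tcp_pos: [0.6132, 0.0485, 0.1994]
tcp_rot: [0.911, 0.413, 0.004, 0.002]
wrist_force: [-2.5, -1.3, 6.3]
width: 0.0126
```

```bash
python3 -c "
from h import *
plan((.612,.0485,.209),77,1);print(pose()[0]['wrist_torque'],pose()[1])"
```

```text
t 20.3 p [0.6132 0.0485 0.1994] yaw 48.8 tilt [ 0.008  -0.0059 -0.    ] F [-2.5 -1.3  6.3] w 0.0126 q6 0.69
0 [-0.04, -0.04, -0.48] rot z -3.28
[-0.22578444  0.56974755  0.08101111] [0.61317333 0.04849945 0.19943348]
```

Request:
apply_moves(offset=[[0, 0, 0.02], [0, 0, 0.02], [0, 0, 0.02], [0, 0, 0.02], [0, 0, 0.02], [0, 0, 0.02], [0, 0, 0], [0, 0, 0], [0, 0, 0], [0, 0, 0]], delta_rot=[[0, 0, 0.1], [0, 0, 0.1], [0, 0, 0.1], [0, 0, 0], [0, 0, 0], [0, 0, 0], [0, 0, 0], [0, 0, 0], [0, 0, 0], [0, 0, 0]], hand=[-1, -1, -1, -1, -1, -1, -1, -1, -1, -1])

```text
clock: 21.55
tcp_pos: [0.6132, 0.0486, 0.1995]
tcp_rot: [0.922, 0.388, 0.005, 0.002]
wrist_force: [-1.5, -1.3, 3.5]
width: 0.0127
```

Run:
```python
from h import *
plan((.612,.0485,.209),77,1);print(pose()[0]['wrist_torque'],pose()[1])
im=env.grab_frame("side")[:,:,::-1];u,v=pix("side",(.612,.0485,.17)).round().astype(int)
cv2.imwrite("pics/s2.png",cv2.resize(im[v-45:v+45,u-60:u+60],(800,600),interpolation=cv2.INTER_CUBIC))
```

```text
t 21.55 p [0.6132 0.0486 0.1995] yaw 45.7 tilt [ 0.0077 -0.0066 -0.    ] F [-1.5 -1.3  3.5] w 0.0127 q6 0.74
0 [-0.05, -0.04, -0.48] rot z -3.64
[-0.22338958  0.38217047  0.03396737] [0.61320875 0.04859854 0.19947742]
```

View pics/s2.png

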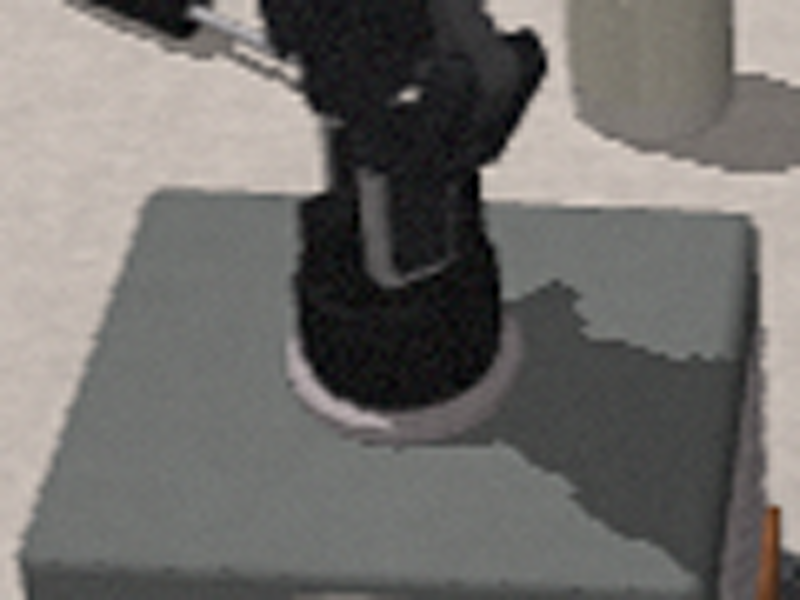

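The side view shows the skirt sitting concentric on the collar with no gap. z stayed at 0.1994–0.1995 over the last 7° of turn, so it is seated. Releasing.

Request:
apply_moves(offset=[[0, 0, 0], [0, 0, 0], [0, 0, 0], [0, 0, 0], [0, 0, 0], [0, 0, -0.3], [0, 0, -0.8], [0, 0, -1], [0, 0, -1], [0, 0, -1]], delta_rot=[[0, 0, 0], [0, 0, 0], [0, 0, 0], [0, 0, 0], [0, 0, 0], [0, 0, 0], [0, 0, 0], [0, 0, 0], [0, 0, 0], [0, 0, 0]], hand=[1, 1, 1, 1, 1, 1, 1, 1, 1, 1])

```text
clock: 22.85
tcp_pos: [0.6122, 0.0492, 0.2852]
tcp_rot: [0.922, 0.388, 0.005, 0.002]
wrist_force: [0.8, 0.1, -1.8]
width: 0.0852
```

Request:
apply_moves(offset=[[-0.7, 0, -0.7], [-0.7, 0, -0.7], [-0.7, 0, -0.5], [-0.7, 0, -0.3], [-0.7, 0, 0], [-0.5, 0, 0], [0, 0, 0], [0, 0, 0], [0, 0, 0], [0, 0, 0]], delta_rot=[[0, 0, 0], [0, 0, 0], [0, 0, 0], [0, 0, 0], [0, 0, 0], [0, 0, 0], [0, 0, 0], [0, 0, 0], [0, 0, 0], [0, 0, 0]], hand=[1, 1, 1, 1, 1, 1, 1, 1, 1, 1])

```text
clock: 24.1
tcp_pos: [0.5514, -0.0123, 0.3322]
tcp_rot: [0.922, 0.388, 0.005, 0.002]
wrist_force: [0.2, -0.0, -0.3]
width: 0.0853
```

Run:
```python
from h import *
c=env.camera_info("wrist");im=env.grab_frame("wrist")[:,:,::-1]
s=env.grab_frame("side")[:,:,::-1];u,v=pix("side",(.612,.0485,.17)).round().astype(int)
a=cv2.resize(s[v-40:v+40,u-40:u+40],(400,400),interpolation=cv2.INTER_CUBIC)
p=pix("wrist",(.612,.0485,.17),c).round().astype(int);print(p,pose()[1])
p=np.clip(p,[90,90],[550,390]);b=crop(im,p[0],p[1],90)
cv2.imwrite("pics/f.png",np.clip(np.hstack([a,b])*1.4,0,255).astype('uint8'))
```

```text
[317  97] [ 0.55135092 -0.0123665   0.33230389]
```

View pics/f.png

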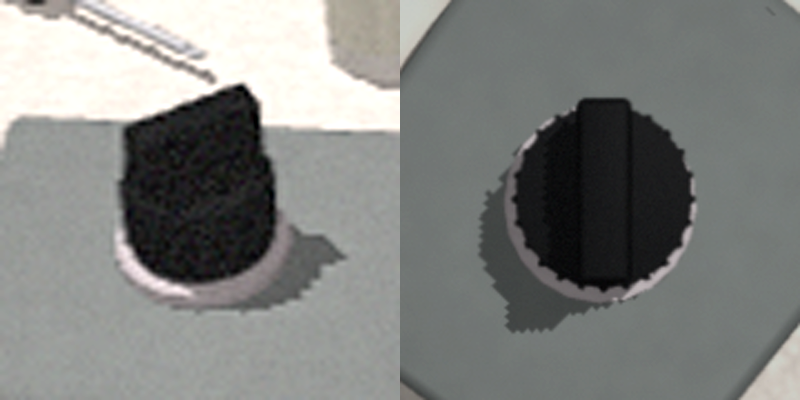

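The cap stands level and centred on the collar, and the gripper is clear of it.

```bash
python3 -c "
from station import env
print(env.hand_in())"
```

```text
the job is handed in; nothing more can be done
None
```

The black filler cap is back on the pump's neck, screwed down onto the collar and released, and the job is handed in (about 24 s used of 69 s).

- **Backward turn:** I set the lugs on the lands and turned the cap about 15° anticlockwise under a light press. The readings I took showed at most about 9 N. It dropped 8.1 mm, slightly more than the 6 to 8 mm stated.
- **Forward turn:** I turned it about 46° clockwise. Its height stopped changing over the last 7° or so, at 155.9 mm against 156 mm expected. The turning load was low, at most about 0.1 N m.
- **Last checks:** The final side and wrist pictures show the cap level and centred on the collar. The gripper was open and clear, with the force reading near zero. No check failed or disagreed.
- **Bystanders:** I kept clear of the bottle, the jar and the coloured look-alikes. I did not take a separate final picture of them.

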